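# Set the polariser ring to the red stud

## Task

On the bench lies a round polariser mount: push the upright post of its lever around the arc with closed fingers, gently and from the side, until the lever's pointer points at the red stud, then leave it there and take the hand clear. Only push it: do not put the post between the fingers or grip it. Leave the canister, the post holder and the thumb screw standing round the mount undisturbed.

Things in the scene. Friction and masses are not known exactly. Their poses are not given: they have to be found in the camera images.
- mount: Fixed aluminium base disc, 200 mm across and 10 mm high, screwed to the bench, with a black degree scale on its near half and three screw heads (6 mm high) on its far half. Origin on the ring's axis at bench height; its x axis points away from the scale (at yaw 0 straight away from the robot), z up. The dark glass in the middle and the black knurled ring round it (112 mm across) end 31 mm above the bench.
- lever (a joint): Angle of the black ring and its lever about the mount's vertical axis, rad. At 0 the lever points along the mount's -x axis (toward the robot); positive is counter-clockwise seen from above, so the lever then points to angle pi + value in the mount's frame. Stops at -1.75 and +1.75. It needs about 2 N at the post, has no spring and stays where it is left.
- lever_post (a point): Point on the axis of the lever's upright steel post, 55 mm above the bench and 72 mm from the ring's axis. The post is 10 mm in diameter with a black cap 13 mm in diameter from 70 to 78 mm above the bench; it rises out of the flat lever arm, 14 mm wide, whose top is 30 mm above the bench and which reaches 78 mm from the axis.
- lever_pointer (a point): The spot the lever's pointer points at: on the lever's centre line, 86 mm from the ring's axis (on the circle of the studs), 13 mm above the bench. The black pointer itself ends 5.5 mm short of it.
- stud_red: Red round stud, 12 mm in diameter and 3 mm high, set in the base disc's top face 86 mm from the ring's axis; origin at the centre of its underside. It stands at one of four places, 0.559 or 1.152 rad to either side of the mount's -x axis; a blue, a yellow and a green stud of the same size stand at the others. The lever passes above or short of the studs without touching.
- objective_can: Loose white canister with a black cap, 41 mm in diameter, 53 mm high, standing on the bench, its centre about 55 mm outside the edge of the base disc; origin at the centre of its underside.
- post_holder: Loose black cylindrical post holder with a brass thumb screw at its side, 25x39x50 mm, standing behind the mount; origin at its underside.
- thumb_screw: Loose steel thumb screw standing on its knurled head, 16 mm in diameter, 27 mm high, behind the mount; origin at its underside.

How it is judged:
By the outcome, as a careful person would: the job done as asked, in the order asked, and still so for the second after the job is handed in, with the robot touching nothing.
It also fails if it takes over 40 s, if anything falls off the work surface, if the arm or the gripper's body presses on something with over 40 N, if the wrist force passes 120 N, or if a joint passes its speed limit or range.

## Robot

A 6-joint arm with a two-finger parallel gripper is mounted at the origin on a cart in front of the work surface, level with it; the furniture and walls round the work are solid. World frame = base frame: x ahead of the robot, y to its left, z up, the work surface at z = 0. Lengths are in mm, angles in degrees, forces in N, time in s.
With the tool pointing down it reaches from about 325 to 925 mm from the base axis. Payload 3.1 kg.
Tool frame: the origin (TCP) lies at the very end of the fingers, on their centre line; the grasp point (between the pads) lies grasp_offset behind it (grasp_offset is the distance from the TCP to the grasp point, in mm); z points along the fingers, x is the direction in which the jaws open and shut, and the axes are right-handed (so a half turn about z gives the same grasp; the last joint's range is limited). The gripper opens to 85 mm and grips with 20 to 120 N. Pads are 22 mm wide; open, the fingers measure 114 mm over their backs; the gripper's body (76 mm by 85 mm) begins 54 mm behind the grasp point. The pads swing forward as they close: fully open they stand 13 mm farther back than shut.
Start: joints at [66.108, 12.427, 92.441, -0, 75.132, -6.429], TCP at [187.545, 596.21, 231.3] pointing down, gripper open.
Joint ranges: [-157.48, 157.48], [-44.54, 120.13], [17.64, 146.25], [-64.5, 244.5], [7.68, 150.69], [-147.95, 147.95]. Speed limits (degrees/s): [159.86, 159.86, 180, 180, 180, 180].

## Interface

Orientations are given as [roll, pitch, yaw] about the fixed x, y, z axes, in that order (R = Rz(yaw) Ry(pitch) Rx(roll)).
In Python, from station import * gives the robot as it stands. Calls block until the motion is done:
- goto(position, orientation): joint-space move of the TCP to a pose.
- move_l(position, attitude=None, speed=150): straight line of the TCP; attitude=None keeps the orientation; speed is the mean speed in mm/s.
- move_j(angles): joint-space move.
- grip(opening, squeeze=None): finger opening in mm; squeeze is the grip in N (None keeps the last); returns when the fingers have stopped.
- wait(seconds).
- solve_ik(position, orientation): joint angles nearest the present ones, or None.
- get_obs(): the state.
- get_image(name): name is "scene" or "side" or "wrist"; returns the picture (480x640x3 uint8, red, green, blue); there is no depth.
- get_calibration(name): a dict with "fx", "fy", "cx", "cy" (pixels), "R" (3x3) and "t" (3): a world point X has camera coordinates R X + t; the wrist camera has in their place "mount" (4x4, takes a point from camera to tool coordinates, whose origin is the TCP and whose axes are the tool frame's). Camera axes: x right, y down, z forward; pixel columns grow to the right and rows downward; lengths in mm; the calibration is good to about 2 mm. A picture is of the moment at which its call begins: read the wrist's pose just before it. get_calibration takes no time and is no camera call.
A pose or a line that the arm cannot do raises Unreachable and nothing moves.
- sign_off(): hands the job in, once; it reports no verdict.
Trained networks look in the newest picture that a camera, given by its name, has taken for a name from the list of things; names that differ only in an ending like _2 or _b are one class to them, and where a whole thing is asked for, a point or a joint stands for the part that bears it (a point fixed in the world has none). Each returns a list of dicts, best first, with "score" (0 to 1); they miss things now and then, are a little off and sometimes report something else, mostly with a low value. They report only what shows in the picture. A call takes as long as a camera call.
- spot_in(name, camera): "extent" ([centre column, centre row, width, height] in pixels, round what is visible of it).
- regions_of(name, camera): "region" (480x640 bool, what is visible of it) and "extent" ([centre column, centre row, width, height] in pixels, round what is visible of it).
The state is a dict: "t": time; "joint_pos": joint angles; "qvel": joint speeds; "effort": joint torques, N m; "tcp_pos": TCP position; "ee_rot": TCP orientation; "wrist_force": force on the tool from outside, world axes, zero at the start; "moment": the same for the moment, N m; "grip_width": finger opening in mm.
Only numpy, scipy, OpenCV 4.12 (cv2) and the standard library are available. Lean on these libraries where they do the work, as an engineer would, in place of code of your own. Each camera call takes 0.05 s, during which the arm holds its last target. There are 200 camera calls.

## Working session

There is one attempt and no reset: what is moved stays moved. The work goes in short steps, each a Python script; the robot and the scene stay as the last script left them, time stands still between calls to the robot, and variables do not carry over. Pictures are saved under pics/ and viewed, about 8 in all and at most 12, crops included, and the job is handed in when it is done.

```bash
mkdir -p pics; python3 - <<'E'
from station import *
import cv2
o=get_obs();print(o['t'],o['tcp_pos'],o['ee_rot'],o['grip_width'])
for c in ['scene','side']:
    im=get_image(c);cv2.imwrite(f'pics/{c}0.png',im[:,:,::-1])
    k=get_calibration(c);print(c,{a:(v if not hasattr(v,'tolist') else v.tolist()) for a,v in k.items()})
    for n in ['mount','lever_post','stud_red','objective_can','post_holder','thumb_screw']:
        print(n,[(round(d['score'],2),[round(float(x),1) for x in d['extent']]) for d in spot_in(n,c)[:3]])
E
```

```text
0.0 [187.21260716 595.44862281 229.97164759] [-1.79984919e+02  1.37414153e-01  7.25368049e+01] 85.5547373009261
scene {'fx': 588.2949255444845, 'fy': 588.2949255444845, 'cx': 319.330608423331, 'cy': 238.15211138795448, 'R': [[0.7955034636077039, -0.6055996940265823, 0.02057304019965711], [-0.41629311929450374, -0.5708748202728426, -0.7076736383436234], [0.4403115694780218, 0.5543924153281315, -0.7062398824835948]], 't': [-340.86517032572436, 428.1546166245355, 565.7339795555406]}
mount [(0.83, [335.9, 342.6, 140.0, 116.1])]
lever_post [(0.92, [332.1, 334.5, 84.4, 71.4])]
stud_red []
objective_can [(0.86, [329.1, 246.0, 28.1, 39.8])]
post_holder [(0.68, [417.5, 302.0, 23.2, 33.3])]
thumb_screw [(0.64, [332.6, 334.9, 84.2, 72.2]), (0.5, [381.5, 282.8, 10.7, 17.2])]
side {'fx': 452.22572182699537, 'fy': 452.22572182699537, 'cx': 321.17393812783934, 'cy': 236.19783177731915, 'R': [[0.8298639636113504, -0.557899024001993, -0.008630232724749583], [-0.33166410934154356, -0.4807877406571812, -0.8116908691173284], [0.44869223357880894, 0.676455340322912, -0.5840235030156516]], 't': [-341.7283371925067, 346.15718436178975, 485.87262623600753]}
mount [(0.98, [349.8, 308.1, 115.4, 84.5])]
lever_post [(0.68, [345.9, 299.1, 72.9, 50.2])]
stud_red []
objective_can [(0.88, [343.9, 238.2, 19.2, 34.4])]
post_holder [(0.69, [417.2, 277.8, 19.0, 26.6])]
thumb_screw [(0.45, [389.1, 262.8, 9.6, 16.6])]
```

```bash
python3 - <<'E'
import cv2
a=cv2.imread('pics/scene0.png')[215:425,225:455]
cv2.imwrite('pics/s_crop.png',cv2.resize(a,None,fx=2.8,fy=2.8,interpolation=cv2.INTER_CUBIC))
E
cat > h.py <<'E'
import numpy as np
from station import *
def ray(c,u,v,z):
    k=get_calibration(c);R=np.array(k['R']);t=np.array(k['t'])
    d=R.T@[(u-k['cx'])/k['fx'],(v-k['cy'])/k['fy'],1];o=-R.T@t
    return o+d*(z-o[2])/d[2]
E
python3 - <<'E'
from h import *
for n,z,s,d in [('mount',8,(336,342.6),(349.8,308.1)),('can',27,(329.1,246),(343.9,238.2)),('holder',25,(417.5,302),(417.2,277.8)),('screw',13,(381.5,282.8),(389.1,262.8))]:
    print(n,ray('scene',*s,z).round(),ray('side',*d,z).round())
E
```

```text
mount [529.  92.   8.] [528.  85.   8.]
can [628. 236.  27.] [625. 235.  27.]
holder [664.  68.  25.] [663.  65.  25.]
screw [653. 135.  13.] [660. 136.  13.]
```

View pics/s_crop.png

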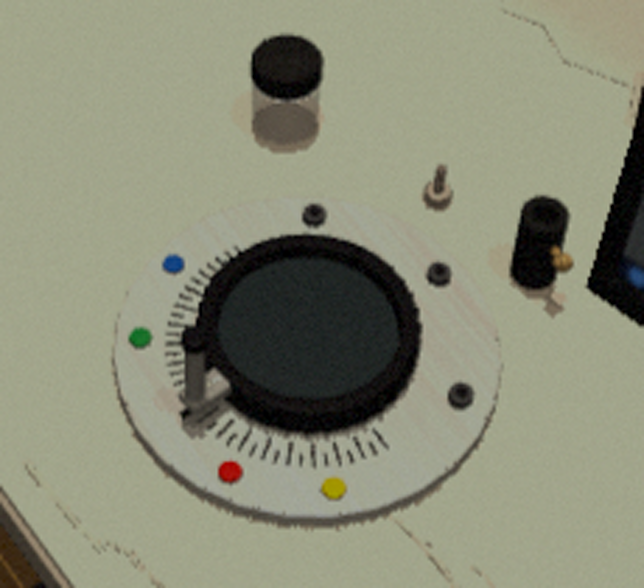

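```bash
python3 - <<'E'
from h import *
import cv2
for n,u,v in [('blue',173,264),('green',140,338),('red',230,471),('yellow',334,488)]:
    print(n,ray('scene',225+u/2.8,215+v/2.8,13).round(1))
k=get_calibration('wrist');print({a:np.round(v,3).tolist() for a,v in k.items()})
grip(0)
M=np.array(k['mount']); off=M[:3,3]
# yaw so that tool down; camera above mount
from scipy.spatial.transform import Rotation as Ro
for yaw in (90,0,-90,180):
    R=Ro.from_euler('xyz',[180,0,yaw],degrees=True).as_matrix()
    ax=R@M[:3,2]; co=R@off
    z=250; h=z+co[2]-13; look=co+ax*(h/-ax[2])
    p=np.array([528,88,z])-[look[0],look[1],0]
    q=solve_ik(p.tolist(),[180,0,yaw]);print(yaw,p.round(),None if q is None else np.round(q))
E
```

```text
blue [504.2 180.1  13. ]
green [463.1 151.   13. ]
red [454.2  61.2  13. ]
yellow [488.5  24.3  13. ]
{'fx': 364.758, 'fy': 364.758, 'cx': 324.915, 'cy': 239.167, 'mount': [[1.0, -0.0, 0.001, 0.54], [0.0, 0.963, 0.271, -69.321], [-0.001, -0.271, 0.963, -142.306], [0.0, 0.0, 0.0, 1.0]]}
90 [490.  87. 250.] [  2.  -4. 108.  -0.  76. -88.]
0 [527. 126. 250.] [  6.   1. 103.  -0.  76.   6.]
-90 [566.  89. 250.] [ 2.  5. 99. -0. 76. 92.]
180 [529.  50. 250.] None
```

```bash
cat >> h.py <<'E'
from scipy.spatial.transform import Rotation as Ro
import cv2
def wcam():
    o=get_obs(); im=get_image('wrist'); k=get_calibration('wrist')
    T=np.eye(4);T[:3,:3]=Ro.from_euler('xyz',o['ee_rot'],degrees=True).as_matrix();T[:3,3]=o['tcp_pos']
    return im,k,T@np.array(k['mount'])
def wray(k,C,u,v,z):
    d=C[:3,:3]@[(u-k['cx'])/k['fx'],(v-k['cy'])/k['fy'],1];o=C[:3,3]
    return o+d*(z-o[2])/d[2]
def wpix(k,C,X):
    c=C[:3,:3].T@(np.asarray(X)-C[:3,3]);return k['fx']*c[0]/c[2]+k['cx'],k['fy']*c[1]/c[2]+k['cy']
HUES={'red':[(0,8),(172,180)],'yellow':[(22,34)],'green':[(50,85)],'blue':[(100,125)]}
def studs(im,k,C,ctr=None):
    hsv=cv2.cvtColor(im,cv2.COLOR_RGB2HSV);out={}
    for n,rs in HUES.items():
        m=sum(cv2.inRange(hsv,(a,150,60),(b,255,255)) for a,b in rs)
        N,l,s,c=cv2.connectedComponentsWithStats(m)
        for i in range(1,N):
            if s[i,4]>25:
                X=wray(k,C,*c[i],13)
                if ctr is None or abs(np.hypot(*(X[:2]-ctr))-86)<12: out.setdefault(n,[]).append((s[i,4],X.round(1),c[i].round(1)))
    return out
E
python3 - <<'E'
from h import *
goto([480,92,250],[180,0,90]); wait(.2)
im,k,C=wcam(); cv2.imwrite('pics/w1.png',im[:,:,::-1]); np.savez('w1.npz',im=im,C=C)
for n,v in studs(im,k,C).items(): print(n,v)
for n in ('lever_post','mount','stud_red'):print(n,[(d['score'],np.round(d['extent'],1)) for d in spot_in(n,'wrist')[:3]])
print(get_obs()['t'],get_obs()['tcp_pos'])
E
```

```text
red [(np.int32(26), array([390.7, 347.1,  13. ]), array([582. , 115.4])), (np.int32(31), array([399.9, 220. ,  13. ]), array([452.3, 125. ])), (np.int32(84), array([453.5,  63.8,  13. ]), array([296. , 179.2]))]
yellow [(np.int32(26), array([434.5, 411.9,  13. ]), array([637.2, 160.7])), (np.int32(77), array([487.5,  27.4,  13. ]), array([262.3, 211.6]))]
green [(np.int32(64), array([462.8, 154.1,  13. ]), array([383.1, 188.3]))]
blue [(np.int32(66), array([503.9, 182.8,  13. ]), array([408.2, 226.7]))]
lever_post [(0.94, array([332.1, 239.5, 108.9, 124.4]))]
mount [(0.92, array([332.8, 238.9, 179.1, 170.7]))]
stud_red [(0.39, array([296.8, 179.6,  12. ,  11.4]))]
3.9583 [479.98840262  92.2537538  249.96826297]
```

View pics/w1.png

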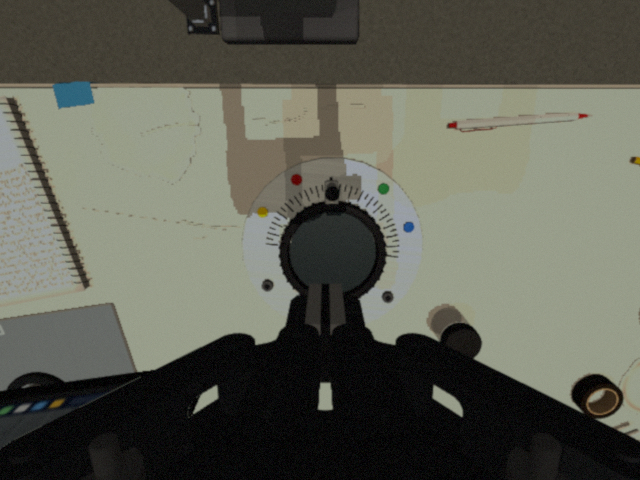

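```bash
python3 - <<'E'
from h import *
from scipy.optimize import least_squares
S={'red':(453.5,63.8,.559),'yellow':(487.5,27.4,1.152),'green':(462.8,154.1,-.559),'blue':(503.9,182.8,-1.152)}
def f(p):
    return np.concatenate([p[:2]+86*np.array([np.cos(np.pi+p[2]+a),np.sin(np.pi+p[2]+a)])-[x,y] for x,y,a in S.values()])
r=least_squares(f,[530,98,0]);print(r.x,r.fun.round(1))
c=r.x[:2];yaw=r.x[2]
k=get_calibration('wrist');d=np.load('w1.npz')
X=wray(k,d['C'],332,193,78);print('cap',X)
v=X[:2]-c;print('r',np.hypot(*v),'lever',(np.arctan2(v[1],v[0])-np.pi-yaw+np.pi)%(2*np.pi)-np.pi)
X=wray(k,d['C'],332,182,20);v=X[:2]-c;print('arm',X,np.arctan2(v[1],v[0])%(2*np.pi)-np.pi-yaw)
im=cv2.resize(d['im'][145:255,235:435,::-1],None,fx=4,fy=4,interpolation=cv2.INTER_CUBIC);cv2.imwrite('pics/w1c.png',im)
E
```

```text
[ 5.30572959e+02  1.01407907e+02 -1.04322716e-01] [-0.2 -0.2  0.1 -0.5  0.   0.3  0.1  0.4]
cap [458.00588826  99.66798344  78.        ]
r 72.58792614504402 lever 0.12829488870411776
arm [455.5025223  100.78918334  20.        ] 0.11256443893430892
```

View pics/w1c.png

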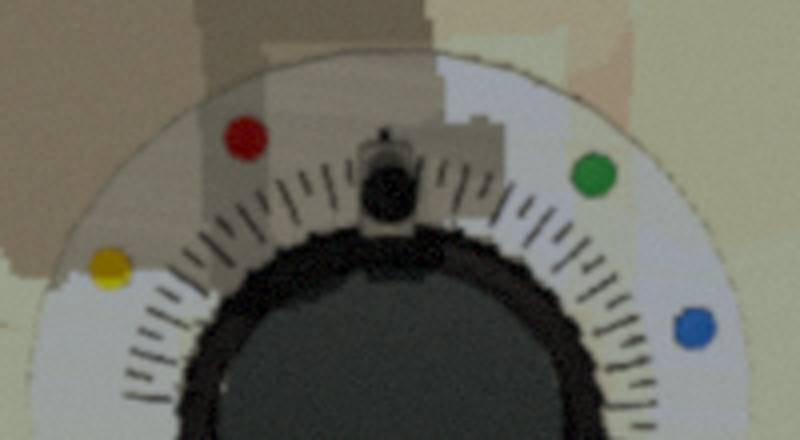

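```bash
cat >> h.py <<'E'
CTR=np.array([530.57,101.41]);YAW=-.1043
def pose(lev,d=21.,r=72.,z=44.):
    th=YAW+lev; u=np.array([-np.cos(th),-np.sin(th)]); t=np.array([np.sin(th),-np.cos(th)])
    p=CTR+r*u-d*t
    return [float(p[0]),float(p[1]),z],[180,0,float(90+np.degrees(th))]
def sweep(a,b,step=.06,speed=25,d=21.):
    n=max(1,int(np.ceil(abs(b-a)/step)))
    for x in np.linspace(a,b,n+1)[1:]:
        p,o=pose(x,d); move_l(p,o,speed)
        print(round(x,3),np.round(get_obs()['wrist_force'],1))
E
python3 - <<'E'
from h import *
p,o=pose(-.15,z=120); goto(p,o)
p,o=pose(-.15); move_l(p,o,100)
print(get_obs()['wrist_force'],get_obs()['tcp_pos'],get_obs()['ee_rot'],p,o)
sweep(-.15,.40)
wait(.2)
im,k,C=wcam(); cv2.imwrite('pics/w2.png',im[:,:,::-1]);np.savez('w2.npz',im=im,C=C)
print(studs(im,k,C,CTR),get_obs()['t'])
E
```

```text
[-0.08180794 -0.68753816 -0.14051412] [467.0246585  139.92309353  44.73442976] [ 1.79917595e+02 -3.60731344e-02  7.54242559e+01] [466.1684742466799, 139.84752698398333, 44.0] [180, 0, 75.42968326982317]
-0.095 [ 0.1 -0.   0.5]
-0.04 [ 0.2  0.4 -0. ]
0.015 [ 0.6 -0.   0. ]
0.07 [ 0.7 -0.3 -0. ]
0.125 [-0.2 -0.1 -0.6]
0.18 [ 0.6  1.3 -1.2]
0.235 [-0.7  1.5 -0.5]
0.29 [0.7 1.5 0.1]
0.345 [0.7 0.7 1.4]
0.4 [ 0.   0.9 -1. ]
{'red': [(np.int32(380), array([453. ,  63.7,  13. ]), array([253.9, 252.5]))], 'yellow': [(np.int32(358), array([487. ,  27.3,  13. ]), array([169.5, 293.2]))], 'green': [(np.int32(298), array([462.3, 153.5,  13. ]), array([416.1, 316.1]))], 'blue': [(np.int32(181), array([503.8, 182.9,  13. ]), array([438.8, 394. ]))]} 8.9
```

View pics/w2.png

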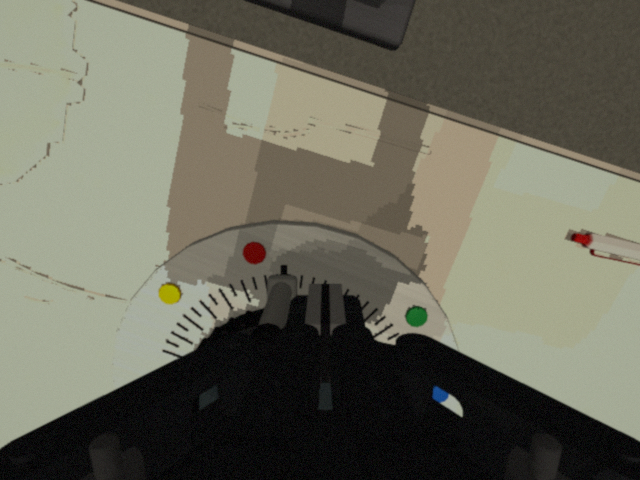

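```bash
cat >> h.py <<'E'
def ang(X):
    v=np.asarray(X)[:2]-CTR;return round(float(np.hypot(*v)),1),round(float(np.arctan2(v[1],v[0])%(2*np.pi)-np.pi-YAW),3)
E
python3 - <<'E'
from h import *
k=get_calibration('wrist');d=np.load('w2.npz');C=d['C']
for z in (13,16,20): print(z,ang(wray(k,C,284.5,265.5,z)))
print('red',ang(wray(k,C,253.9,252.5,13)))
print([ (x,np.round(wpix(k,C,list(CTR+80.5*np.array([-np.cos(YAW+x),-np.sin(YAW+x)]))+[13]),1)) for x in (.3,.35,.4,.45)])
im=cv2.resize(d['im'][230:340,220:360,::-1],None,fx=5,fy=5,interpolation=cv2.INTER_CUBIC);cv2.imwrite('pics/w2c.png',im)
E
```

```text
13 (78.4, 0.38)
16 (79.5, 0.376)
20 (80.9, 0.371)
red (86.3, 0.557)
[(0.3, array([297.3, 262.2])), (0.35, array([289.3, 261.6])), (0.4, array([281.3, 261.5])), (0.45, array([273.3, 261.7]))]
```

View pics/w2c.png

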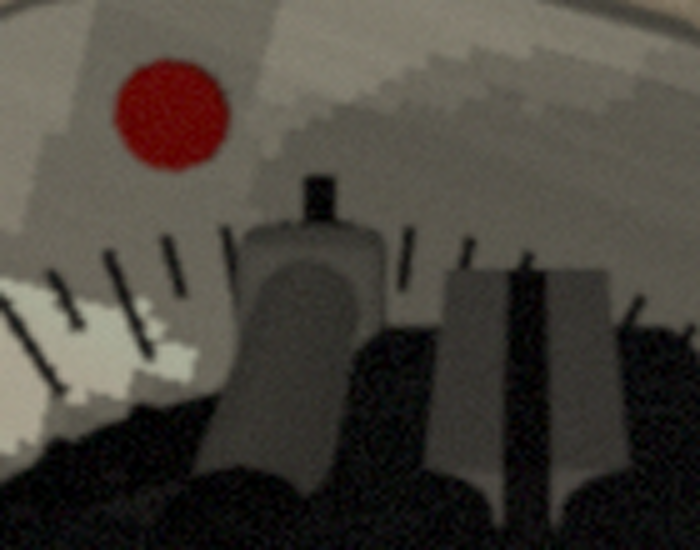

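```bash
python3 - <<'E'
from h import *
sweep(.40,.572); wait(.2)
im,k,C=wcam();np.savez('w3.npz',im=im,C=C)
s=studs(im,k,C,CTR)['red'][0];print(s,ang(s[1]),get_obs()['t'],get_obs()['tcp_pos'],pose(.572)[0])
u,v=s[2].astype(int);print(u,v)
print([(x,np.round(wpix(k,C,list(CTR+80.5*np.array([-np.cos(YAW+x),-np.sin(YAW+x)]))+[18]),1)) for x in (.5,.53,.559)])
cv2.imwrite('pics/w3c.png',cv2.resize(im[v-20:v+80,u-50:u+70,::-1],None,fx=6,fy=6,interpolation=cv2.INTER_CUBIC))
E
```

```text
0.457 [-0.3  0.8  1.3]
0.515 [-0.9  0.5  0.7]
0.572 [-1.  -0.   0.1]
(np.int32(378), array([453.1,  63.4,  13. ]), array([282.8, 250.3])) (86.3, 0.56) 10.125 [456.66218362  87.67677953  43.89005904] [456.83473101034076, 87.69467619694694, 44.0]
282 250
[(0.5, array([291.8, 265. ])), (0.53, array([286.9, 264.7])), (0.559, array([282.1, 264.6]))]
```

View pics/w3c.png

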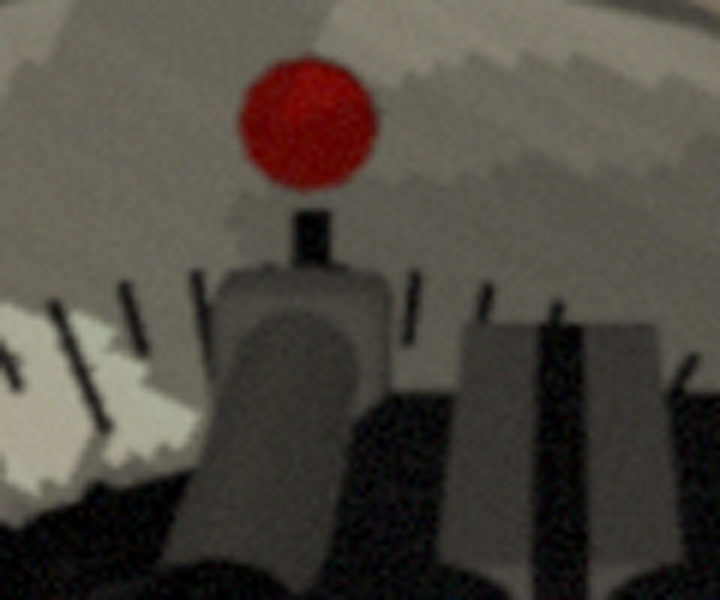

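```bash
python3 - <<'E'
from h import *
sweep(.572,.581,speed=10); wait(.2)
for d,sp in ((24,20),(60,80)):
    p,o=pose(.581,d); move_l(p,o,sp)
p,o=pose(.581,60,z=150); move_l(p,o,120)
p,o=pose(.559,5,r=100,z=170); move_l(p,o,120); wait(.3)
im,k,C=wcam()
s=studs(im,k,C,CTR)['red'][0];print(s,ang(s[1]),get_obs()['t'],get_obs()['wrist_force'])
u,v=s[2].astype(int)
print(u,v,[(x,np.round(wpix(k,C,list(CTR+80.5*np.array([-np.cos(YAW+x),-np.sin(YAW+x)]))+[18]),1)) for x in (.53,.559,.59)])
cv2.imwrite('pics/w4c.png',cv2.resize(im[v-30:v+70,u-60:u+60,::-1],None,fx=6,fy=6,interpolation=cv2.INTER_CUBIC))
im=get_image('scene')
for n in ['objective_can','post_holder','thumb_screw']: print(n,[np.round(d['extent'],1) for d in spot_in(n,'scene')[:2]])
E
```

```text
0.581 [-0.8  0.9  0.4]
(np.int32(123), array([453.2,  63.5,  13. ]), array([317.1, 237.1])) (86.2, 0.56) 13.5333 [-0.16103419 -0.5559874   0.1904872 ]
317 237 [(0.53, array([319.9, 245.2])), (0.559, array([317.2, 245.2])), (0.59, array([314.2, 245.2]))]
objective_can []
post_holder [array([417.4, 301.3,  25.9,  35.4]), array([334.9, 339.8,  79.9,  77.1])]
thumb_screw [array([382.3, 282.1,  12.8,  21.2]), array([306.1, 384.5,   6.9,   6.3])]
```

View pics/w4c.png

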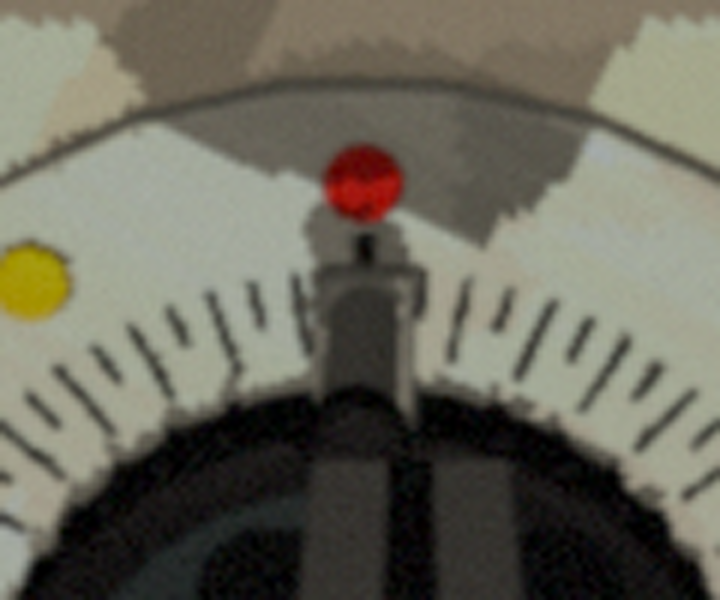

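```bash
python3 - <<'E'
from h import *
sign_off()
E
```

```text
the job is handed in; nothing more can be done
```

I pushed the lever round to the red stud with closed fingers against the side of its post, backed the hand off and raised it clear, and handed the job in at about 13.6 s. The wrist force stayed around 2 N or below in every reading.

**Pointer:** the last wrist picture puts the pointer at about 0.557 rad, and the stud measures 0.560 rad (nominal 0.559). In that picture the pointer's column is within about 0.3 pixel of the stud's.

**Things round the mount:** the final scene picture found the post holder and the thumb screw where they were, within about 1 pixel. The network did not find the canister in that picture, and I did not look at the picture itself. The arm was probably in the way. The hand kept about 14 cm or more from the canister's measured position, so it should be undisturbed, but I have not confirmed that.

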